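# Show the gear shaft from the gearbox to the inspection camera

### The arm

A 7-joint arm with a two-finger parallel gripper is mounted at the origin on the work surface; the furniture and walls round the work are solid. World frame = base frame: x ahead of the robot, y to its left, z up, the work surface at z = 0. Lengths are in m, angles in degrees, forces in N, time in s.
With the tool pointing down it reaches from about 0.425 to 0.875 m from the base axis. Payload 4.7 kg.
Tool frame: the origin (TCP) lies midway between the tips of the shut fingers; the grasp point (between the pads) lies 19 mm behind it; z points along the fingers, y is the line along which they close (so a half turn about z gives the same grasp; the last joint's range is limited). The gripper opens to 87 mm and grips with 3 to 60 N. Pads are 19 mm wide; open, the fingers measure 117 mm over their backs; the gripper's body (75 mm by 190 mm) begins 51 mm behind the grasp point.
Start: joints at [-64.681, 18.392, -4.016, 83.108, 1.295, 78.541, -3.26], TCP at [0.27, 0.591, 0.223] pointing down, gripper open.
Joint ranges: [-163.93, 163.93], [-17.29, 119.83], [-79.2, 71.16], [3.27, 140.29], [-89.18, 269.18], [5.43, 117.66], [-154.24, 154.24]. Speed limits (degrees/s): [147.25, 147.25, 180, 180, 180, 180, 180].

### API

Orientations are given as [roll, pitch, yaw] about the fixed x, y, z axes, in that order (R = Rz(yaw) Ry(pitch) Rx(roll)).
In Python, from cell import env gives the robot as it stands.
- The arm moves only by the tool step_arm, never from a script. Its argument "moves" is a list of rows, each an object with "dp": the shift along the tool's x, y, z in mm, a list of three; "dr": the turn, a rotation vector about the tool's x, y, z in rad, a list of three; "fingers": the closure, from 0 (fully open) to 1 (shut). In form: [{"dp": [dx, dy, dz], "dr": [ax, ay, az], "fingers": fingers}, ...]. A call has exactly 5 rows; each row shifts and turns the commanded pose from where the row before left it, along the tool's axes as they then stand; what a row does not reach is not made up. A row lasts 1/8 s, in which the tool goes at most 62.5 mm and 10.7 degrees, less where a joint would pass 70% of its speed; a pose out of reach is approached as far as the arm can. A call with a gripper value outside its range is refused whole. The fingers move at their own pace and stop on an object; "squeeze" is the grip in N (left out, the last holds). Time passes only in rows, so rows that do not move let the fingers close, or fill a call up. It gives the time, the measured TCP pose, the force, the opening and the grip force at its end, in the units of the state.
- env.get_obs(): the state, without advancing time (a new reading comes with each control period).
- env.read_camera(name): name is "side" or "top" or "wrist"; returns the picture (400x640x3 uint8, red, green, blue); there is no depth.
- env.camera_model(name): a dict with "fx", "fy", "cx", "cy" (pixels), "R" (3x3) and "t" (3): a world point X has camera coordinates R X + t. Camera axes: x right, y down, z forward; pixel columns grow to the right and rows downward; lengths in m; the calibration is good to about 2 mm. A picture is of the moment at which its call begins: read the wrist's pose just before it. camera_model takes no time and is no camera call; for the wrist camera it gives the pose at the moment of the call.
- env.sign_off(): hands the job in; it is judged then, once.
The state is a dict: "time_s": time; "qpos": joint angles; "joint_velocities": joint speeds; "effort": joint torques, N m; "tool_pos": TCP position; "tool_rot": TCP orientation; "force": force on the tool from outside, world axes, zero at the start; "wrist_torque": the same for the moment, N m; "grip_width": finger opening in m; "grasp_force": force on a finger pad.
Only numpy, scipy, OpenCV 4.12 (cv2) and the standard library are available. Lean on these libraries where they do the work, as an engineer would, in place of code of your own. Each camera call takes 0.05 s, during which the arm holds its last target. There are 200 camera calls.

### The job

Lift the loose cover off the grey gearbox housing by its handle and lay it flat on the table, clear of the housing; then take out the shaft with the toothed gear wheel (leave the one with the smooth drum in its saddles) and hold it up to the camera on the stand: shaft level and pointing straight at the lens, gear end towards it, the end of the shaft 12 cm in front of the middle of the lens. Finish while still holding the shaft steadily there in the air, do not put it down; do not bump the camera or shift the other things on the table.

Things in the scene. Friction and masses are not known exactly. Their poses are not given: they have to be found in the camera images.
- housing: open-topped grey gearbox housing, fixed, 160 (x) x 176 (y) x 74 mm; origin at the centre of its underside on the table. Floor 16 mm, end walls 16 mm, side walls 8 mm thick. Two 6 mm pins stand 12 mm above the rim at local x = +-71, y = 0. To its left the table is always free for the cover, around world x = 0.47, y = 0.34 m
- saddles (a point): point in the housing's middle, 48 mm above the table, housing axes. Two bearing plates (6 mm thick, rising to 54 mm above the table) cross the box at local x = +-28, 50 mm clear between; the two shafts lie in their 16 mm open-topped notches along local x at y = +35 and -35, axes at this height. Axis to side wall 45 mm: enter with fingers opened about 40 mm
- cover: loose aluminium cover, 160 x 176 x 5 mm, 0.25 kg, on the housing's rim, two 9 mm holes over the pins, lined up with the housing. Origin: centre of its underside (74 mm up at the start), z up. Bow handle of 12 mm round dark bar over its middle: runs along the cover's x from -35 to +35 mm, bar axis 32 mm above the underside, 21 mm free below the bar
- gear_shaft: steel shaft with the toothed gear wheel: 14 mm thick, 104 mm long, 0.16 kg. Origin on its axis midway between the saddles; x along the axis to the gear end (about the housing's +x at the start). Gear 38 mm across at x = +35 to +47, collar 22 mm across at x = -44 to -34, bare between; balances at about x = +13; may roll about its axis. In either of the two places
- gear_shaft_end (a point): middle of the flat end of that shaft on the gear side, x = +54 mm on its axis; this end shall face the lens
- gear_shaft_tail (a point): middle of the other end of that shaft (collar side), x = -50 mm on its axis
- drum_shaft: the other steel shaft, alike, but with a smooth drum 26 mm across where the other has its gear; stays in its saddles
- lens (a point): middle of the camera's front lens face (lens 60 mm across). The black camera (118 wide x 86 mm high) sits on a head on a fixed stand, column behind it. It looks level along this frame's -x, roughly to world +y; z up. Its height varies, 149 to 209 mm above the table. Must not be pushed
- puppet_head: small bald puppet head on its neck, 37x36x42 mm, standing; bystander, loose; origin at the centre of its underside
- tape_roll: roll of cream masking tape lying flat, 104 mm across, 25 mm high; bystander, loose; origin at the centre of its underside
- foam_wedge: flesh-coloured foam wedge, 23x46x14 mm; bystander, loose; origin at the centre of its underside
- glue: white glue pot with an orange cap, 62 mm across, 118 mm high, standing; bystander, loose; origin at the centre of its underside
- doll: round red and white doll, 72 mm across, 118 mm high, standing; bystander, loose; origin at the centre of its underside
- clip: black binder clip, 35x32x46 mm, standing; bystander, loose; origin at the centre of its underside
- camera_head: the sliding head that carries the camera on the stand's column, with the camera on it; axes as the lens frame's, origin 34 mm below and 27 mm behind the lens point

How it is judged (in metres and radians):
On the way, in this order (a step that is already met when the one before it is completed fails the run):
1. the cover lies flat on the table clear of the housing, let go (height (world z) of cover below 0.012 m and angle between cover's own z axis and vertical below 0.1 rad and horizontal distance between cover and housing above 0.165 m and contact force between the fingers and cover below 0.2 N), for 0.2 s.
2. the gear shaft is held in the fingers, lifted clear of the housing (contact force between the fingers and gear_shaft above 1 N and height (world z) of gear_shaft above 0.11 m), for 0.2 s.
At the end, for the whole second after the job is handed in: Gear shaft held still in the air, gear end 120 +-18 mm before the lens, within 13 mm of its axis sideways and in height, shaft within 0.14 rad of that axis; cover flat on the table, centre over 165 mm from the housing's; drum shaft within 10 mm of its start (height (world z) of cover below 0.012 m and angle between cover's own z axis and vertical below 0.1 rad and horizontal distance between cover and housing above 0.165 m and contact force between the fingers and gear_shaft above 1 N and x of gear_shaft_end in the frame of lens between -0.138 and -0.102 m and y of gear_shaft_end in the frame of lens between -0.013 and 0.013 m and z of gear_shaft_end in the frame of lens between -0.013 and 0.013 m and angle between the x axis of gear_shaft and the x axis of lens, either way round below 0.14 rad and x of gear_shaft_tail in the frame of lens below -0.19 m and linear speed of gear_shaft below 0.02 m/s and angular speed of gear_shaft below 0.2 rad/s and distance of drum_shaft from where it was at the start of the episode below 0.01 m and contact force between gear_shaft and camera_head below 0.1 N and contact force between gear_shaft and housing below 0.1 N); the arm keeps its last pose, push and grip.
It fails at once if the camera is bumped out of place (over 6 mm) (distance of lens from where it was at the start of the episode above 0.006 m).
It fails at once if the drum shaft is pulled or knocked out of its saddles (distance of drum_shaft from where it was at the start of the episode above 0.02 m).
It fails at once if another thing on the table is shifted by more than 25 mm (distance of any of puppet_head, tape_roll, foam_wedge, glue, doll, clip from where it was at the start of the episode above 0.025 m).
It also fails if it takes over 58 s, if anything falls off the work surface, if the arm or the gripper's body presses on something with over 40 N, if the wrist force passes 120 N, or if a joint passes its speed limit or range.

## Working session

There is one attempt and no reset: what is moved stays moved. The work goes in short steps, Python scripts to look and compute and a tool call to move; the robot and the scene stay as the last step left them, time stands still between calls to the robot, and variables do not carry over. Pictures are saved under pics/ and viewed, at most 10 in all, crops included, and the job is handed in when it is done.

Besides the shell and the picture viewer there is one more tool, called as a command line: name --argument value ..., lists and objects as JSON in quotes. step_arm: Moves the arm, as the interface text tells. Its arguments: {"type":"object","properties":{"moves":{"type":"array","items":{"type":"object","properties":{"dp":{"type":"array","items":{"type":"number"}},"dr":{"type":"array","items":{"type":"number"}},"fingers":{"type":"number"}}}},"squeeze":{"type":"number"}},"required":["moves"]}

```bash
mkdir -p pics; ls; python3 - <<'E'
from cell import env
import cv2,numpy as np
o=env.get_obs(); print(o['tool_pos'],o['tool_rot'],o['grip_width'],o['time_s'])
for n in ['side','top']:
    im=env.read_camera(n); cv2.imwrite(f'pics/{n}0.png',im[:,:,::-1])
    m=env.camera_model(n); print(n,m['fx'],m['fy'],m['cx'],m['cy'],np.round(m['R'],3).tolist(),np.round(-m['R'].T@m['t'],3))
E
```

```text
pics
[0.26948262 0.59088419 0.22145446] [-1.79889776e+02  7.37566080e-03  1.55491702e+02] 0.08718676406218762 0.0
side 414.8320388846954 414.8320388846954 324.6180911222645 200.40423797545122 [[0.817, -0.576, 0.008], [-0.253, -0.371, -0.894], [0.518, 0.728, -0.449]] [-0.019 -0.888  0.609]
top 432.95512639252485 432.95512639252485 314.61125090280075 205.1629100316598 [[-0.025, -1.0, 0.005], [-0.992, 0.025, -0.122], [0.122, -0.008, -0.992]] [ 0.364 -0.067  1.518]
```

View pics/side0.png

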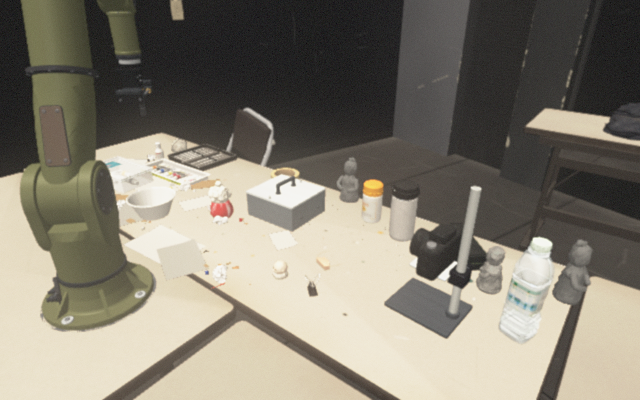

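View pics/top0.png

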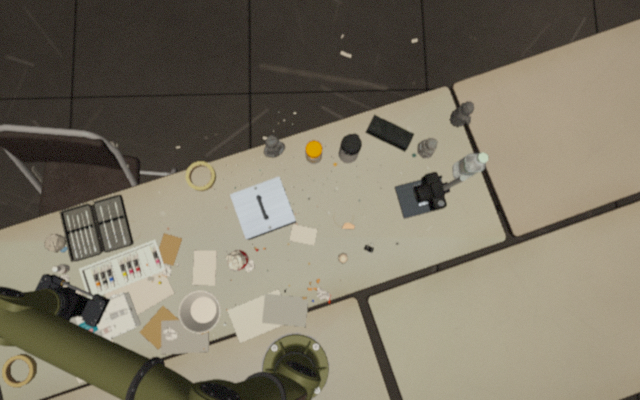

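The cover is at about (263,207) in the top view with its handle along world x. The camera is at (432,190) with its lens to the left (+y). The doll (237,260), tape roll (200,176) and glue pot (314,150) stand round the housing.

```bash
cat > h.py <<'E'
import cv2,numpy as np
from cell import env
def ray(n,uv):
    m=env.camera_model(n); R=np.array(m['R']); 
    d=R.T@np.array([(uv[0]-m['cx'])/m['fx'],(uv[1]-m['cy'])/m['fy'],1.]); return -R.T@np.array(m['t']),d
def onz(n,uv,z):
    c,d=ray(n,uv); return c+d*(z-c[2])/d[2]
def proj(n,X):
    m=env.camera_model(n); p=np.array(m['R'])@X+m['t']; return np.array([m['fx']*p[0]/p[2]+m['cx'],m['fy']*p[1]/p[2]+m['cy']])
def tri(a,ua,b,ub):
    c,d=ray(a,ua);e,f=ray(b,ub); s=np.linalg.lstsq(np.c_[d,-f],e-c,rcond=None)[0]
    p,q=c+s[0]*d,e+s[1]*f; return (p+q)/2,np.linalg.norm(p-q)
E
python3 - <<'E'
from h import *
t=cv2.imread('pics/top0.png').astype(int); roi=t[170:245,222:304]
m=((roi[:,:,0]-roi[:,:,2])>0).astype(np.uint8)
c=max(cv2.findContours(m,0,2)[0],key=cv2.contourArea)
mm=np.zeros_like(m);cv2.drawContours(mm,[c],-1,1,-1)
r=cv2.minAreaRect(c); b=cv2.boxPoints(r)+[222,170]; print(r,b)
P=np.array([onz('top',p,.079) for p in b]);print(P,P.mean(0),[np.linalg.norm(P[i]-P[i-1]) for i in range(4)])
dk=((roi.sum(2)<240)).astype(np.uint8)*cv2.erode(mm,np.ones((7,7)))
ys,xs=np.nonzero(dk); pts=np.c_[xs,ys]+[222,170]; print(len(pts),pts.mean(0)); Q=np.array([onz('top',p,.112)[:2] for p in pts])
cc=Q.mean(0);w=np.linalg.svd(Q-cc)[2][0];print('handle',cc,w,np.degrees(np.arctan2(w[1],w[0])),np.ptp((Q-cc)@w))
T=cv2.resize(t[160:230,390:480].astype(np.uint8),None,fx=6,fy=6,interpolation=2)[:420,:390]
s=cv2.imread('pics/side0.png')[210:280,400:490]; S=cv2.resize(s,None,fx=4.5,fy=6,interpolation=2)[:420]
cv2.imwrite('pics/cam.png',np.hstack([cv2.resize(t[165:225,390:450].astype(np.uint8),(400,400),interpolation=2),cv2.resize(cv2.imread('pics/side0.png')[215:285,405:475],(400,400),interpolation=2)]))
E
```

```text
((40.634674072265625, 37.86729049682617), (47.757511138916016, 52.98392105102539), 69.86369323730469) [[229.54162693 194.56807709]
 [279.28697205 176.32811165]
 [295.72772217 221.16650391]
 [245.9823761  239.40647125]]
[[ 0.58373036  0.20563213  0.079     ]
 [ 0.64181696  0.03785752  0.079     ]
 [ 0.48866653 -0.01454589  0.079     ]
 [ 0.43217723  0.15144445  0.079     ]] [0.53659777 0.09509705 0.079     ] [np.float64(0.16094923368256123), np.float64(0.17754541237578816), np.float64(0.16186776313932902), np.float64(0.1753392024205005)]
24 [262.08333333 207.70833333]
handle [0.5327045  0.09326393] [-0.93995984 -0.34128508] -160.0448125371668 0.07235313426382191
```

View pics/cam.png

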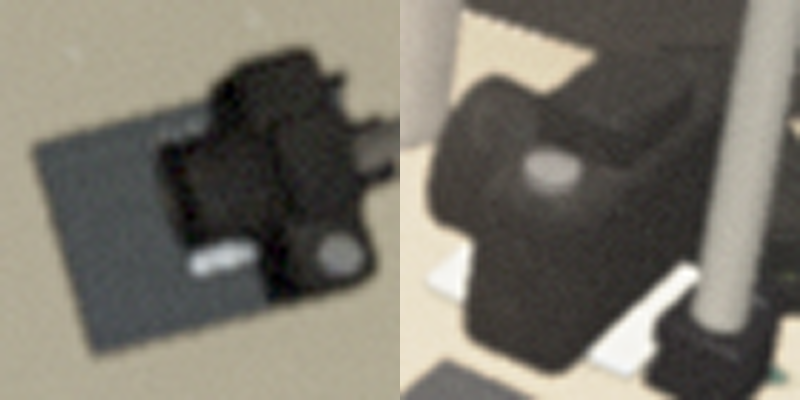

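```bash
cat >> h.py <<'E'
from scipy.spatial.transform import Rotation as Ro
def plan(p,yaw,tp=45,ta=.17):
    o=env.get_obs(); R0=Ro.from_euler('xyz',o['tool_rot'],degrees=True); R1=Ro.from_euler('xyz',[180,0,yaw],degrees=True)
    d=1e3*(np.array(p)-o['tool_pos']); rv=(R0.inv()*R1).as_rotvec()
    n=int(np.ceil(max(np.linalg.norm(d)/tp,np.linalg.norm(rv)/ta,1))); n=5*int(np.ceil(n/5))
    print('n',n,'dr/row',np.round(rv/n,3),'world d',np.round(d,1),'tool d now',np.round(R0.inv().apply(d),1),'at',o['time_s'])
    for i in range(n):
        Ri=R0*Ro.from_rotvec(rv*i/n); print(np.round(Ri.inv().apply(d/n),1).tolist())
E
python3 - <<'E'
from h import *
for n,u,z in [('doll',(237,260),.08),('tape',(200,176),.025),('glue',(314,150),.118),('clip',(368,248),.03),('lens.15',(415.9,194.6),.149+.025),('lens.21',(415.9,194.6),.234),('foam',(348,226),.014),('pup',(343,258),.04)]: print(n,onz('top',u,z).round(3))
plan([.535,.094,.2],199.5)
E
```

```text
doll [0.365 0.181 0.08 ]
tape [0.66  0.319 0.025]
glue [ 0.72  -0.081  0.118]
clip [ 0.395 -0.258  0.03 ]
lens.15 [ 0.555 -0.397  0.174]
lens.21 [ 0.546 -0.382  0.234]
foam [ 0.473 -0.194  0.014]
pup [ 0.363 -0.171  0.04 ]
n 15 dr/row [-0.    -0.    -0.051] world d [ 265.5 -496.9  -21.6] tool d now [-447.7 -342.    22.2] at 0.1
[-29.8, -22.8, 1.5]
[-28.6, -24.3, 1.5]
[-27.4, -25.7, 1.5]
[-26.0, -27.1, 1.5]
[-24.6, -28.4, 1.5]
[-23.1, -29.6, 1.5]
[-21.6, -30.8, 1.5]
[-20.0, -31.8, 1.5]
[-18.3, -32.8, 1.5]
[-16.6, -33.7, 1.5]
[-14.8, -34.5, 1.5]
[-13.1, -35.2, 1.5]
[-11.2, -35.8, 1.4]
[-9.4, -36.4, 1.4]
[-7.5, -36.8, 1.4]
```

step_arm --moves '[{"dp": [-30, -23, 0], "dr": [0, 0, -0.051], "fingers": 0}, {"dp": [-29, -24, 0], "dr": [0, 0, -0.051], "fingers": 0}, {"dp": [-27, -26, 0], "dr": [0, 0, -0.051], "fingers": 0}, {"dp": [-26, -27, 0], "dr": [0, 0, -0.051], "fingers": 0}, {"dp": [-25, -28, 0], "dr": [0, 0, -0.051], "fingers": 0}]' --squeeze 30

```text
time_s: 0.72
tool_pos: [0.359, 0.4245, 0.2221]
tool_rot: [-180.0, -0.0, 170.2]
force: [0.0, -0.1, 0.4]
grip_width: 0.0872
grasp_force: 0.0
```

step_arm --moves '[{"dp": [-23, -30, 0], "dr": [0, 0, -0.051], "fingers": 0}, {"dp": [-22, -31, 0], "dr": [0, 0, -0.051], "fingers": 0}, {"dp": [-20, -32, 0], "dr": [0, 0, -0.051], "fingers": 0}, {"dp": [-18, -33, 0], "dr": [0, 0, -0.051], "fingers": 0}, {"dp": [-17, -34, 0], "dr": [0, 0, -0.051], "fingers": 0}]'

```text
time_s: 1.35
tool_pos: [0.4476, 0.2575, 0.2222]
tool_rot: [-180.0, -0.0, -175.2]
force: [0.4, 0.0, 0.3]
grip_width: 0.0869
grasp_force: 0.0
```

step_arm --moves '[{"dp": [-15, -35, 0], "dr": [0, 0, -0.051], "fingers": 0}, {"dp": [-13, -35, 0], "dr": [0, 0, -0.051], "fingers": 0}, {"dp": [-11, -36, 0], "dr": [0, 0, -0.051], "fingers": 0}, {"dp": [-9, -36, 0], "dr": [0, 0, -0.051], "fingers": 0}, {"dp": [-8, -37, 0], "dr": [0, 0, -0.051], "fingers": 0}]'

```text
time_s: 1.98
tool_pos: [0.5355, 0.0916, 0.2222]
tool_rot: [180.0, -0.0, -160.6]
force: [-0.1, 0.7, -0.4]
grip_width: 0.0869
grasp_force: 0.0
```

```bash
python3 - <<'E'
from h import *
o=env.get_obs(); print(o['tool_pos'],o['tool_rot'],o['qpos'],o['joint_velocities'].round(1) if hasattr(o['joint_velocities'],'round') else '')
m=env.camera_model('wrist'); R=np.array(m['R']);print(R.round(3).tolist(),-R.T@m['t'],m['fx'])
im=env.read_camera('wrist'); cv2.imwrite('pics/w1.png',im[:,:,::-1])
print(proj('wrist',np.array([.5366,.0951,.079])),proj('wrist',np.array([.535,.0945,.112])))
E
```

```text
[0.53551471 0.09162028 0.22224009] [ 1.79988577e+02 -2.78600160e-02 -1.60567740e+02] [-29.09913772   5.2532889   17.74769044  99.06676641  -1.65619681
  75.96348327  98.41353098] [ 19.3  11.4  14.9 -11.2  -4.4   0.6  58. ]
[[-0.332, 0.943, -0.0], [0.915, 0.322, 0.244], [0.23, 0.081, -0.97]] [0.47471259 0.06905165 0.38437424] 282.84527661028613
[328.38185854 192.55635082] [329.40346121 198.02225521]
```

View pics/w1.png

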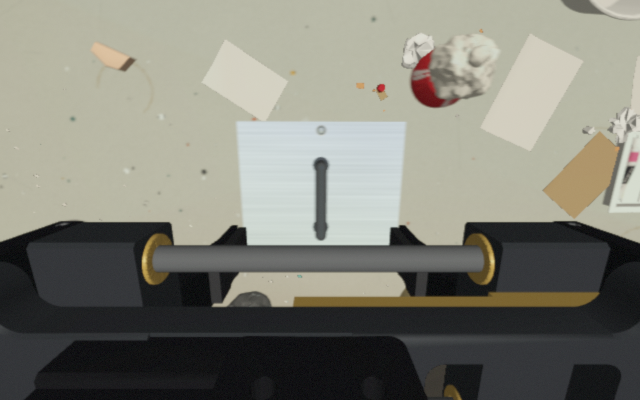

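The cover with its handle (bar from (321,163) to (321,232)) is squarely aligned. The arm was still settling, so I measure again.

```bash
python3 - <<'E'
from h import *
o=env.get_obs(); print(o['tool_pos'],o['tool_rot'],np.abs(o['joint_velocities']).max(),env.camera_model('wrist')['t'])
im=env.read_camera('wrist').astype(int)
dk=((im.sum(2)<240)).astype(np.uint8); dk[243:]=0; dk[:140]=0; dk[:,:260]=0; dk[:,380:]=0
n,l,s,c=cv2.connectedComponentsWithStats(dk); i=1+s[1:,4].argmax(); print(s[i],c[i])
ys,xs=np.nonzero(l==i); pts=np.c_[xs,ys]
Q=np.array([onz('wrist',p,.110)[:2] for p in pts]); cc=(Q.max(0)+Q.min(0))/2; cm=Q.mean(0); w=np.linalg.svd(Q-cm)[2][0]
t=(Q-cm)@w; print('mid',cm+w*(t.max()+t.min())/2,np.ptp(t),np.degrees(np.arctan2(w[1],w[0])))
E
```

```text
[0.53783411 0.08509368 0.22230572] [-1.79755562e+02  1.06714971e-02 -1.60881205e+02] 10.814178590760493 [ 0.09762669 -0.55076189  0.25702775]
[323 159  13  79 238] [326.37394958 191.16806723]
mid [0.53658069 0.09421615] 0.08015015780391045 16.535387500081644
```

step_arm --moves '[{"dp": [0, 0, 0], "fingers": 0.2}, {"dp": [0, 0, 0], "fingers": 0.4}, {"dp": [0, 0, 0], "fingers": 0.4}, {"dp": [0, 0, 0], "fingers": 0.4}, {"dp": [0, 0, 0], "fingers": 0.4}]'

```text
validation failed for argument at $.mo...
```

```bash
python3 - <<'E'
from h import *
o=env.get_obs(); print(o['tool_pos'],o['tool_rot'],np.abs(o['joint_velocities']).max(),o['grip_width'])
im=env.read_camera('wrist').astype(int)
dk=((im.sum(2)<240)).astype(np.uint8); dk[243:]=0; dk[:140]=0; dk[:,:260]=0; dk[:,380:]=0
n,l,s,c=cv2.connectedComponentsWithStats(dk); i=1+s[1:,4].argmax(); print(s[i],c[i])
ys,xs=np.nonzero(l==i); pts=np.c_[xs,ys]
Q=np.array([onz('wrist',p,.110)[:2] for p in pts]); cm=Q.mean(0); w=np.linalg.svd(Q-cm)[2][0]
t=(Q-cm)@w; print('mid',cm+w*(t.max()+t.min())/2,np.ptp(t),np.degrees(np.arctan2(w[1],w[0])))
pl=((im[:,:,2]-im[:,:,0])>0)&(im.sum(2)>450)
for r in (135,160,190,215):
    x=np.nonzero(pl[r,200:430])[0]+200; a,b=onz('wrist',(x.min(),r),.079),onz('wrist',(x.max()+1,r),.079); print(r,x.min(),x.max(),a,b,np.linalg.norm(a-b))
y=[np.nonzero(pl[100:,x])[0].min()+100 for x in (260,390)]; print(y,onz('wrist',(260,y[0]),.079),onz('wrist',(390,y[1]),.079))
cv2.imwrite('pics/w2.png',im[:,:,::-1])
E
```

```text
[0.53677468 0.08721154 0.222292  ] [-1.79845726e+02 -2.37756935e-02 -1.61071268e+02] 4.130260905311352 0.08724334574438583
[321 159  12  80 236] [324.38135593 191.52118644]
mid [0.53664185 0.09562543] 0.08109960565166971 16.656713713368983
135 243 410 [ 0.50514768 -0.00497902  0.079     ] [0.44763529 0.16196801 0.079     ] 0.17657572490192655
160 245 408 [0.52971486 0.00397453 0.079     ] [0.47235189 0.17043142 0.079     ] 0.17606364084781087
190 247 405 [0.56076507 0.01482147 0.079     ] [0.50366179 0.18045417 0.079     ] 0.17519981635471543
215 249 403 [0.5877974  0.02466289 0.079     ] [0.53086041 0.18975176 0.079     ] 0.17463148174013543
[np.int64(122), np.int64(121)] [0.48666351 0.00825701 0.079     ] [0.44172032 0.13566847 0.079     ][ WARN:0@1.126] global loadsave.cpp:1063 imwrite_ Unsupported depth image for selected encoder is fallbacked to CV_8U.
```

step_arm --moves '[{"dp": [0, 0, 0], "dr": [0, 0, 0], "fingers": 0.2}, {"dp": [0, 0, 0], "dr": [0, 0, 0], "fingers": 0.4}, {"dp": [0, 0, 0], "dr": [0, 0, 0], "fingers": 0.4}, {"dp": [0, 0, 0], "dr": [0, 0, 0], "fingers": 0.4}, {"dp": [0, 0, 0], "dr": [0, 0, 0], "fingers": 0.4}]'

```text
time_s: 2.75
tool_pos: [0.5353, 0.0929, 0.2226]
tool_rot: [180.0, 0.0, -160.7]
force: [-0.5, -0.6, 0.1]
grip_width: 0.0532
grasp_force: 0.0
```

```bash
python3 - <<'E'
from h import *
o=env.get_obs(); print(o['tool_pos'],o['tool_rot'],np.abs(o['joint_velocities']).max(),o['grip_width'])
im=env.read_camera('wrist').astype(int)
pl=((im[:,:,2]-im[:,:,0])>0)&(im.sum(2)>450)
M=[];D=[]
for r in range(130,225,5):
    x=np.nonzero(pl[r,200:430])[0]+200; a,b=onz('wrist',(x.min(),r),.079),onz('wrist',(x.max()+1,r),.079); M.append((a+b)/2);D.append(np.linalg.norm(a-b))
    d=np.nonzero(im[r,290:350].sum(1)<300)[0]
    if len(d): print(r,d.min()+290,d.max()+290,onz('wrist',((d.min()+d.max()+1)/2+290,r),.106))
M=np.array(M);k=np.polyfit(M[:,0],M[:,1],1);print(k,np.degrees(np.arctan(k[0])),np.polyval(k,.537),D)
y=[np.nonzero(pl[100:,x])[0].min()+100 for x in (290,350)]; print(y,onz('wrist',(290,y[0]),.079),onz('wrist',(350,y[1]),.079))
E
```

```text
[0.53534031 0.09288017 0.22263016] [ 1.79997144e+02  8.60317985e-03 -1.60658212e+02] 0.0918102557673216 0.05320586930665582
160 315 326 [0.5003451  0.08260645 0.106     ]
165 314 327 [0.5049614  0.08423691 0.106     ]
170 316 325 [0.50961774 0.08588153 0.106     ]
175 316 325 [0.51431466 0.08754047 0.106     ]
180 316 325 [0.51905268 0.08921393 0.106     ]
185 316 325 [0.52383235 0.09090211 0.106     ]
190 316 325 [0.52865422 0.09260518 0.106     ]
195 316 325 [0.53351884 0.09432336 0.106     ]
200 316 325 [0.5384268  0.09605685 0.106     ]
205 316 325 [0.54337868 0.09780584 0.106     ]
210 316 325 [0.54837505 0.09957055 0.106     ]
215 316 325 [0.55341654 0.1013512  0.106     ]
220 316 325 [0.55850375 0.10314799 0.106     ]
[ 0.34851589 -0.0914011 ] 19.214257758660974 0.09575193167184722 [np.float64(0.17607476862670873), np.float64(0.1757632293063472), np.float64(0.1754497149864732), np.float64(0.1761946209388857), np.float64(0.17587960744748127), np.float64(0.1755625642747729), np.float64(0.17631756591616957), np.float64(0.17491958815088535), np.float64(0.1756783507965523), np.float64(0.17644372482801823), np.float64(0.17502794758260953), np.float64(0.17579719073932798), np.float64(0.17546998623304733), np.float64(0.1751391899283445), np.float64(0.17591920650052045), np.float64(0.17446941460967985), np.float64(0.17525343178983951), np.float64(0.17491638671829235), np.float64(0.17457558139776733)]
[np.int64(121), np.int64(121)] [0.47546315 0.03991906 0.079     ] [0.45484279 0.09882742 0.079     ]
```

step_arm --moves '[{"dp": [-3.6, 2, 36], "dr": [0, 0, 0], "fingers": 0.4}, {"dp": [0, 0, 40], "dr": [0, 0, 0], "fingers": 0.4}, {"dp": [0, 0, 35], "dr": [0, 0, 0], "fingers": 0.4}, {"dp": [0, 0, 25], "dr": [0, 0, 0], "fingers": 0.4}, {"dp": [0, 0, 0], "dr": [0, 0, 0], "fingers": 0.4}]'

```text
time_s: 3.42
tool_pos: [0.5364, 0.0954, 0.0847]
tool_rot: [180.0, -0.3, -160.7]
force: [-0.3, -0.8, 1.1]
grip_width: 0.0526
grasp_force: 0.0
```

step_arm --moves '[{"dp": [0, 0, 0], "dr": [0, 0, 0], "fingers": 0.6}, {"dp": [0, 0, 0], "dr": [0, 0, 0], "fingers": 0.8}, {"dp": [0, 0, 0], "dr": [0, 0, 0], "fingers": 1}, {"dp": [0, 0, 0], "dr": [0, 0, 0], "fingers": 1}, {"dp": [0, 0, 0], "dr": [0, 0, 0], "fingers": 1}]' --squeeze 40

```text
time_s: 4.05
tool_pos: [0.5381, 0.0961, 0.0868]
tool_rot: [180.0, 0.0, -160.7]
force: [-0.9, 0.4, 0.5]
grip_width: 0.0109
grasp_force: 40.0
```

step_arm --moves '[{"dp": [0, 0, -8], "dr": [0, 0, 0], "fingers": 1}, {"dp": [0, 0, -12], "dr": [0, 0, 0], "fingers": 1}, {"dp": [0, 0, -20], "dr": [0, 0, 0], "fingers": 1}, {"dp": [0, 0, -20], "dr": [0, 0, 0], "fingers": 1}, {"dp": [0, 0, -20], "dr": [0, 0, 0], "fingers": 1}]'

```text
time_s: 4.68
tool_pos: [0.5381, 0.0956, 0.1679]
tool_rot: [-180.0, 0.0, -160.7]
force: [0.3, 1.4, -3.2]
grip_width: 0.0107
grasp_force: 39.9
```

```bash
python3 - <<'E'
from h import *
plan([.47,.34,.167],199.3,40); o=env.get_obs(); print(o['force'],o['grip_width'],o['wrist_torque'])
E
```

```text
n 10 dr/row [-0.  0.  0.] world d [-68.1 244.4  -0.9] tool d now [-16.5 253.2   0.9] at 4.675
[-1.7, 25.3, 0.1]
[-1.7, 25.3, 0.1]
[-1.7, 25.3, 0.1]
[-1.7, 25.3, 0.1]
[-1.7, 25.3, 0.1]
[-1.7, 25.3, 0.1]
[-1.7, 25.3, 0.1]
[-1.7, 25.3, 0.1]
[-1.6, 25.3, 0.1]
[-1.6, 25.3, 0.1]
[ 0.26731032  1.43627392 -3.23073648] 0.010674395390423658 [0.1088428  0.0207436  0.02162836]
```

step_arm --moves '[{"dp": [-1.5, 20, 0], "dr": [0, 0, 0], "fingers": 1}, {"dp": [-1.5, 30, 0], "dr": [0, 0, 0], "fingers": 1}, {"dp": [-2, 30, 0], "dr": [0, 0, 0], "fingers": 1}, {"dp": [-2, 30, 0], "dr": [0, 0, 0], "fingers": 1}, {"dp": [-2, 30, 0], "dr": [0, 0, 0], "fingers": 1}]'

```text
time_s: 5.3
tool_pos: [0.5001, 0.2316, 0.1673]
tool_rot: [-180.0, 0.0, -160.7]
force: [-0.1, -0.5, -2.6]
grip_width: 0.0106
grasp_force: 39.9
```

step_arm --moves '[{"dp": [-2, 30, 0], "dr": [0, 0, 0], "fingers": 1}, {"dp": [-2, 30, 0], "dr": [0, 0, 0], "fingers": 1}, {"dp": [-2, 30, 0], "dr": [0, 0, 0], "fingers": 1}, {"dp": [-1.5, 23, 10], "dr": [0, 0, 0], "fingers": 1}, {"dp": [0, 0, 30], "dr": [0, 0, 0], "fingers": 1}]'

```text
time_s: 5.92
tool_pos: [0.4699, 0.3435, 0.1275]
tool_rot: [179.9, 0.2, -160.5]
force: [-0.2, -0.1, -2.7]
grip_width: 0.0106
grasp_force: 39.9
```

step_arm --moves '[{"dp": [0, 0, 35], "dr": [0, 0, 0], "fingers": 1}, {"dp": [0, 0, 35], "dr": [0, 0, 0], "fingers": 1}, {"dp": [0, 0, 25], "dr": [0, 0, 0], "fingers": 1}, {"dp": [0, 0, 10], "dr": [0, 0, 0], "fingers": 1}, {"dp": [0, 0, 0], "dr": [0, 0, 0], "fingers": 1}]'

```text
time_s: 6.55
tool_pos: [0.4698, 0.3396, 0.0211]
tool_rot: [-180.0, -0.1, -160.7]
force: [-0.1, 0.3, -3.3]
grip_width: 0.0107
grasp_force: 39.9
```

step_arm --moves '[{"dp": [0, 0, 3], "dr": [0, 0, 0], "fingers": 1}, {"dp": [0, 0, 3], "dr": [0, 0, 0], "fingers": 1}, {"dp": [0, 0, 1.5], "dr": [0, 0, 0], "fingers": 1}, {"dp": [0, 0, 0.5], "dr": [0, 0, 0], "fingers": 1}, {"dp": [0, 0, 0], "dr": [0, 0, 0], "fingers": 1}]'

```text
time_s: 7.18
tool_pos: [0.4701, 0.34, 0.0137]
tool_rot: [180.0, 0.0, -160.7]
force: [0.5, 0.4, -3.2]
grip_width: 0.0108
grasp_force: 39.9
```

step_arm --moves '[{"dp": [0, 0, 1], "dr": [0, 0, 0], "fingers": 1}, {"dp": [0, 0, 0.5], "dr": [0, 0, 0], "fingers": 1}, {"dp": [0, 0, 0], "dr": [0, 0, 0], "fingers": 0.7}, {"dp": [0, 0, 0], "dr": [0, 0, 0], "fingers": 0.5}, {"dp": [0, 0, 0], "dr": [0, 0, 0], "fingers": 0.5}]'

```text
time_s: 7.8
tool_pos: [0.4701, 0.3401, 0.0121]
tool_rot: [180.0, 0.0, -160.7]
force: [-0.1, -0.0, -0.6]
grip_width: 0.033
grasp_force: 0.0
```

step_arm --moves '[{"dp": [0, 0, -15], "dr": [0, 0, 0], "fingers": 0.5}, {"dp": [0, 0, -45], "dr": [0, 0, 0], "fingers": 0.5}, {"dp": [0, 0, -50], "dr": [0, 0, 0], "fingers": 0.4}, {"dp": [0, 0, -55], "dr": [0, 0, 0], "fingers": 0.4}, {"dp": [0, 0, -55], "dr": [0, 0, 0], "fingers": 0.4}]'

```text
time_s: 8.43
tool_pos: [0.4699, 0.3398, 0.2352]
tool_rot: [180.0, 0.1, -160.7]
force: [-0.6, -0.2, -0.5]
grip_width: 0.0519
grasp_force: 0.0
```

```bash
python3 - <<'E'
from h import *
o=env.get_obs(); print(o['tool_pos'],o['force'],o['grip_width'])
t=env.read_camera('top')[:,:,::-1]; s=env.read_camera('side')[:,:,::-1]
a=cv2.resize(t[150:250,150:310],(640,400),interpolation=2); b=cv2.resize(s[160:240,230:340],(550,400),interpolation=2)
cv2.imwrite('pics/t2.png',np.hstack([cv2.resize(a,(440,275)),cv2.resize(b,(360,275))]))
plan([.52,.09,.222],199.3,45)
E
```

```text
[0.46993155 0.33983942 0.23515823] [-0.64656902 -0.23496158 -0.47117147] 0.05188482646447817
n 10 dr/row [0.001 0.001 0.   ] world d [  46.9 -252.2  -19. ] tool d now [  39.4 -253.6   17.1] at 8.525
[3.9, -25.4, 1.7]
[3.9, -25.4, 1.7]
[3.9, -25.4, 1.8]
[3.9, -25.4, 1.8]
[3.9, -25.4, 1.8]
[3.9, -25.4, 1.8]
[3.9, -25.4, 1.8]
[3.9, -25.4, 1.8]
[3.9, -25.4, 1.9]
[3.9, -25.4, 1.9]
```

View pics/t2.png

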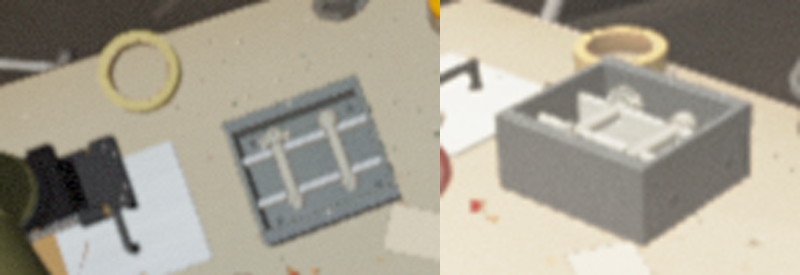

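The cover lies flat and clear of the housing. The shafts' fat ends point to world +x, and the +y one, at (270,138) in the crop, looks toothed and bigger. Next is a wrist view.

step_arm --moves '[{"dp": [0, -25, 0], "dr": [0, 0, 0], "fingers": 0.4}, {"dp": [0, -25, 0], "dr": [0, 0, 0], "fingers": 0.4}, {"dp": [0, -25, 0], "dr": [0, 0, 0], "fingers": 0.4}, {"dp": [0, -25, 0], "dr": [0, 0, 0], "fingers": 0.4}, {"dp": [0, -25, 0], "dr": [0, 0, 0], "fingers": 0.4}]'

```text
time_s: 9.15
tool_pos: [0.5116, 0.2211, 0.2327]
tool_rot: [180.0, 0.1, -160.7]
force: [-0.6, -0.1, 0.4]
grip_width: 0.0523
grasp_force: 0.0
```

step_arm --moves '[{"dp": [-5, -25, 0], "dr": [0, 0, 0], "fingers": 0.4}, {"dp": [-5, -25, 0], "dr": [0, 0, 0], "fingers": 0.4}, {"dp": [-5, -25, 0], "dr": [0, 0, 0], "fingers": 0.4}, {"dp": [0, -15, 0], "dr": [0, 0, 0], "fingers": 0.4}, {"dp": [0, 0, 0], "dr": [0, 0, 0], "fingers": 0.4}]'

```text
time_s: 9.78
tool_pos: [0.5554, 0.141, 0.2324]
tool_rot: [-180.0, 0.0, -160.8]
force: [-0.1, -0.4, 0.0]
grip_width: 0.0525
grasp_force: 0.0
```

step_arm --moves '[{"dp": [0, 0, 0], "dr": [0, 0, 0], "fingers": 0.4}, {"dp": [0, 0, 0], "dr": [0, 0, 0], "fingers": 0.4}, {"dp": [0, 0, 0], "dr": [0, 0, 0], "fingers": 0.4}, {"dp": [0, 0, 0], "dr": [0, 0, 0], "fingers": 0.4}, {"dp": [0, 0, 0], "dr": [0, 0, 0], "fingers": 0.4}]'

```text
time_s: 10.4
tool_pos: [0.5552, 0.1421, 0.2321]
tool_rot: [180.0, 0.0, -160.7]
force: [-0.6, 0.3, -0.3]
grip_width: 0.0523
grasp_force: 0.0
```

```bash
python3 - <<'E'
from h import *
o=env.get_obs(); print(o['tool_pos'],o['tool_rot'],np.abs(o['joint_velocities']).max())
im=env.read_camera('wrist')[:,:,::-1]; cv2.imwrite('pics/w3full.png',im); cv2.imwrite('pics/w3.png',cv2.resize(im[90:250,220:420],(750,600),interpolation=2))
c=np.array([.538,.096,.048]);a=np.radians(19.25);X=np.array([np.cos(a),np.sin(a),0]);Y=np.array([-X[1],X[0],0])
for l in [(0,35),(54,35),(-50,35),(0,-35),(54,-35),(-50,-35)]: print(l,proj('wrist',c+X*l[0]/1e3+Y*l[1]/1e3))
E
```

```text
[0.5552149  0.14214905 0.23206862] [ 1.79999133e+02  9.19535139e-04 -1.60669428e+02] 0.09266762277400542
(0, 35) [316.48092455 158.36800102]
(54, 35) [316.50024459 201.43359781]
(-50, 35) [316.461664   115.43498654]
(0, -35) [258.90635647 158.32653792]
(54, -35) [261.05444576 201.39050465]
(-50, -35) [256.76489238 115.39539026]
```

View pics/w3.png

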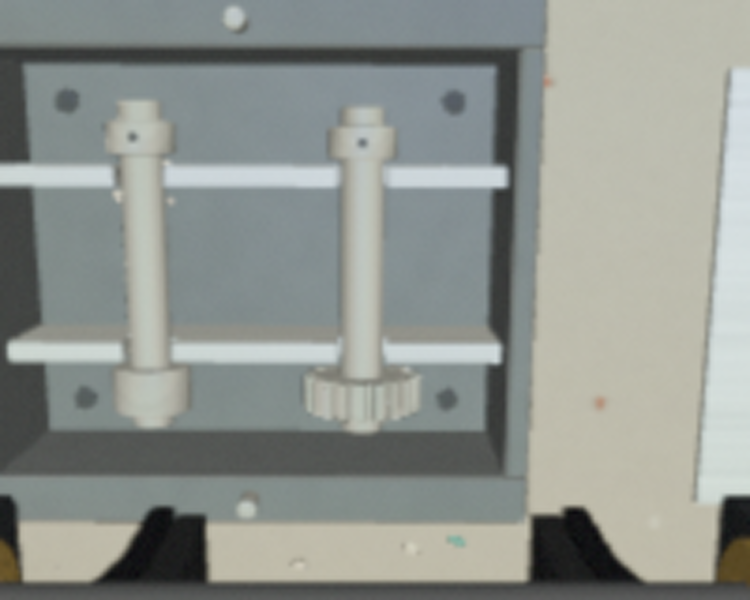

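The right-hand (+y) shaft carries the toothed gear, its axis at pixel x = 316.5 as predicted. I approach its bare middle with the fingers opened about 40 mm.

step_arm --moves '[{"dp": [10, -1.4, 20], "dr": [0, 0, 0], "fingers": 0.54}, {"dp": [10.4, -1.4, 40], "dr": [0, 0, 0], "fingers": 0.54}, {"dp": [0, 0, 40], "dr": [0, 0, 0], "fingers": 0.54}, {"dp": [0, 0, 20], "dr": [0, 0, 0], "fingers": 0.54}, {"dp": [0, 0, 0], "dr": [0, 0, 0], "fingers": 0.54}]'

```text
time_s: 11.08
tool_pos: [0.5356, 0.1322, 0.1104]
tool_rot: [-180.0, -0.2, -160.7]
force: [-0.9, 0.3, 0.3]
grip_width: 0.0404
grasp_force: 0.0
```

step_arm --moves '[{"dp": [0, 0, 0], "dr": [0, 0, 0], "fingers": 0.54}, {"dp": [0, 0, 10], "dr": [0, 0, 0], "fingers": 0.54}, {"dp": [0, 0, 10], "dr": [0, 0, 0], "fingers": 0.54}, {"dp": [0, 0, 10], "dr": [0, 0, 0], "fingers": 0.54}, {"dp": [0, 0, 0], "dr": [0, 0, 0], "fingers": 0.54}]'

```text
time_s: 11.7
tool_pos: [0.5361, 0.1324, 0.0808]
tool_rot: [-180.0, -0.1, -160.7]
force: [0.8, 0.0, 0.2]
grip_width: 0.0399
grasp_force: 0.0
```

step_arm --moves '[{"dp": [0, 0, 15], "dr": [0, 0, 0], "fingers": 0.54}, {"dp": [0, 0, 15], "dr": [0, 0, 0], "fingers": 0.54}, {"dp": [0, 0, 15], "dr": [0, 0, 0], "fingers": 0.54}, {"dp": [0, 0, 7], "dr": [0, 0, 0], "fingers": 0.54}, {"dp": [0, 0, 0], "dr": [0, 0, 0], "fingers": 0.54}]'

```text
time_s: 12.32
tool_pos: [0.5365, 0.1325, 0.0293]
tool_rot: [-180.0, -0.1, -160.7]
force: [-0.1, -0.4, -0.1]
grip_width: 0.04
grasp_force: 0.0
```

step_arm --moves '[{"dp": [0, 0, 0], "dr": [0, 0, 0], "fingers": 0.65}, {"dp": [0, 0, 0], "dr": [0, 0, 0], "fingers": 0.8}, {"dp": [0, 0, 0], "dr": [0, 0, 0], "fingers": 1}, {"dp": [0, 0, 0], "dr": [0, 0, 0], "fingers": 1}, {"dp": [0, 0, 0], "dr": [0, 0, 0], "fingers": 1}]' --squeeze 45

```text
time_s: 12.95
tool_pos: [0.5372, 0.1328, 0.0304]
tool_rot: [180.0, 0.0, -160.7]
force: [0.3, -0.3, 2.6]
grip_width: 0.0125
grasp_force: 45.0
```

step_arm --moves '[{"dp": [0, 0, -8], "dr": [0, 0, 0], "fingers": 1}, {"dp": [0, 0, -12], "dr": [0, 0, 0], "fingers": 1}, {"dp": [0, 0, -20], "dr": [0, 0, 0], "fingers": 1}, {"dp": [0, 0, -30], "dr": [0, 0, 0], "fingers": 1}, {"dp": [0, 0, -30], "dr": [0, 0, 0], "fingers": 1}]'

```text
time_s: 13.58
tool_pos: [0.5369, 0.1325, 0.1316]
tool_rot: [-180.0, 0.0, -160.7]
force: [-0.0, 0.5, -0.6]
grip_width: 0.0123
grasp_force: 45.0
```

step_arm --moves '[{"dp": [0, 0, -30], "dr": [0, 0, 0], "fingers": 1}, {"dp": [0, 0, -20], "dr": [0, 0, 0], "fingers": 1}, {"dp": [0, 0, -10], "dr": [0, 0, 0], "fingers": 1}, {"dp": [0, 0, 0], "dr": [0, 0, 0], "fingers": 1}, {"dp": [0, 0, 0], "dr": [0, 0, 0], "fingers": 1}]'

```text
time_s: 14.2
tool_pos: [0.5363, 0.1324, 0.1891]
tool_rot: [-180.0, -0.1, -160.7]
force: [0.4, 0.8, -1.3]
grip_width: 0.0125
grasp_force: 45.0
```

```bash
python3 - <<'E'
from h import *
o=env.get_obs(); print(o['tool_pos'],o['force'])
# lens from first pictures: refine coarse: grow the dark lens silhouettes
im=env.read_camera('wrist')[:,:,::-1]; cv2.imwrite('pics/w4f.png',im)
s=env.read_camera('side')[:,:,::-1]; cv2.imwrite('pics/s4.png',s)
cv2.imwrite('pics/w4.png',np.vstack([cv2.resize(im[100:260,160:480],(600,300),interpolation=2),cv2.resize(s[200:290,390:490],(600,300),interpolation=2)]))
plan([.515,-.07,.19],105)
E
```

```text
[0.5363317  0.13243552 0.18910471] [ 0.44402787  0.79138441 -1.25360443]
n 10 dr/row [-0.    -0.     0.165] world d [ -21.3 -202.4    1. ] tool d now [  87.1 -184.    -0.8] at 14.3
[8.7, -18.4, -0.1]
[5.6, -19.6, -0.1]
[2.3, -20.2, -0.1]
[-1.1, -20.3, -0.1]
[-4.4, -19.9, -0.1]
[-7.6, -18.9, -0.1]
[-10.6, -17.4, -0.1]
[-13.3, -15.4, -0.1]
[-15.6, -13.1, -0.1]
[-17.5, -10.3, -0.1]
```

View pics/w4.png

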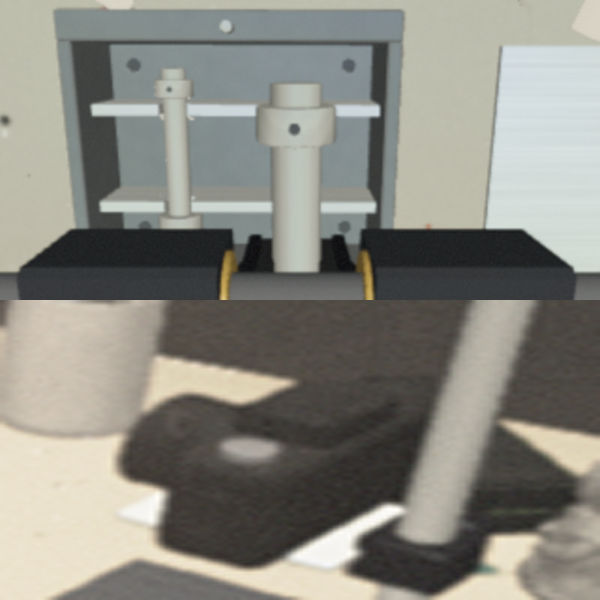

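The wrist view shows the shaft in the grip with its collar end towards the robot, the drum shaft undisturbed. To find the lens I tilt the wrist camera to look at its front face.

step_arm --moves '[{"dp": [4, -15, -10], "dr": [0, 0, 0], "fingers": 1}, {"dp": [8, -28, -10], "dr": [0, 0, 0], "fingers": 1}, {"dp": [8, -28, -10], "dr": [0, 0, 0], "fingers": 1}, {"dp": [8, -28, -10], "dr": [0, 0, 0], "fingers": 1}, {"dp": [8, -28, -10], "dr": [0, 0, 0], "fingers": 1}]'

```text
time_s: 14.92
tool_pos: [0.5449, -0.0016, 0.241]
tool_rot: [-180.0, 0.0, -160.8]
force: [0.1, 0.9, -1.5]
grip_width: 0.0127
grasp_force: 45.0
```

step_arm --moves '[{"dp": [8, -28, -5], "dr": [0, 0, 0], "fingers": 1}, {"dp": [8, -28, -5], "dr": [0, 0, 0], "fingers": 1}, {"dp": [8, -28, 0], "dr": [0, 0, 0], "fingers": 1}, {"dp": [8, -28, 0], "dr": [0, 0, 0], "fingers": 1}, {"dp": [8, -28, 0], "dr": [0, 0, 0], "fingers": 1}]'

```text
time_s: 15.55
tool_pos: [0.5531, -0.1469, 0.2507]
tool_rot: [-180.0, 0.0, -160.7]
force: [0.1, -0.7, -1.1]
grip_width: 0.0129
grasp_force: 45.0
```

step_arm --moves '[{"dp": [4, -15, 0], "dr": [0.1, 0, 0], "fingers": 1}, {"dp": [0, 0, 0], "dr": [0.1, 0, 0], "fingers": 1}, {"dp": [0, 0, 0], "dr": [0.1, 0, 0], "fingers": 1}, {"dp": [0, 0, 0], "dr": [0.1, 0, 0], "fingers": 1}, {"dp": [0, 0, 0], "dr": [0.1, 0, 0], "fingers": 1}]'

```text
time_s: 16.18
tool_pos: [0.5544, -0.1612, 0.2509]
tool_rot: [-151.2, 0.1, -160.8]
force: [0.4, -0.6, -2.0]
grip_width: 0.013
grasp_force: 45.0
```

step_arm --moves '[{"dp": [0, 0, 0], "dr": [0, 0, 0], "fingers": 1}, {"dp": [0, 0, 0], "dr": [0, 0, 0], "fingers": 1}, {"dp": [0, 0, 0], "dr": [0, 0, 0], "fingers": 1}, {"dp": [0, 0, 0], "dr": [0, 0, 0], "fingers": 1}, {"dp": [0, 0, 0], "dr": [0, 0, 0], "fingers": 1}]'

```text
time_s: 16.8
tool_pos: [0.5548, -0.1604, 0.2502]
tool_rot: [-151.4, 0.0, -160.7]
force: [0.2, 0.6, -0.9]
grip_width: 0.0128
grasp_force: 45.0
```

```bash
python3 - <<'E'
from h import *
o=env.get_obs(); print(o['tool_pos'],o['tool_rot'],o['force'],np.abs(o['joint_velocities']).max(),o['grip_width'])
m=env.camera_model('wrist'); np.savez('cA.npz',**m)
im=env.read_camera('wrist')[:,:,::-1]; cv2.imwrite('pics/A.png',im)
print(proj('wrist',np.array([.55,-.39,.18])))
E
```

```text
[ 0.55476819 -0.16039845  0.25016979] [-1.51362126e+02  1.01091501e-02 -1.60725347e+02] [ 0.18325483  0.61331864 -0.86517273] 0.3156234587874588 0.012819558826123595
[178.23851145 115.7504295 ]
```

View pics/A.png

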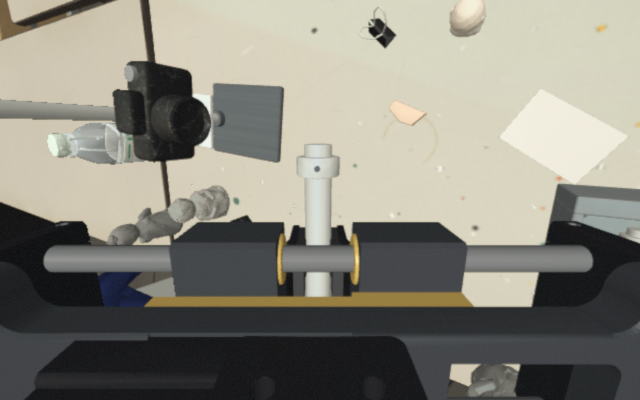

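The lens is at about (187,120) in the wrist picture, its front face visible. A second view from 90 mm lower gives the baseline.

step_arm --moves '[{"dp": [0, 8.6, 15.8], "dr": [0, 0, 0], "fingers": 1}, {"dp": [0, 8.6, 15.8], "dr": [0, 0, 0], "fingers": 1}, {"dp": [0, 8.6, 15.8], "dr": [0, 0, 0], "fingers": 1}, {"dp": [0, 8.6, 15.8], "dr": [0, 0, 0], "fingers": 1}, {"dp": [0, 8.6, 15.8], "dr": [0, 0, 0], "fingers": 1}]'

```text
time_s: 17.48
tool_pos: [0.5547, -0.16, 0.1587]
tool_rot: [-151.4, -0.0, -160.7]
force: [0.3, 0.1, -1.2]
grip_width: 0.0128
grasp_force: 45.0
```

step_arm --moves '[{"dp": [0, 0, 0], "dr": [0, 0, 0], "fingers": 1}, {"dp": [0, 0, 0], "dr": [0, 0, 0], "fingers": 1}, {"dp": [0, 0, 0], "dr": [0, 0, 0], "fingers": 1}, {"dp": [0, 0, 0], "dr": [0, 0, 0], "fingers": 1}, {"dp": [0, 0, 0], "dr": [0, 0, 0], "fingers": 1}]'

```text
time_s: 18.1
tool_pos: [0.555, -0.16, 0.1605]
tool_rot: [-151.4, 0.0, -160.7]
force: [-0.5, -0.0, -1.1]
grip_width: 0.0129
grasp_force: 45.0
```

```bash
python3 - <<'E'
from h import *
o=env.get_obs(); print(o['tool_pos'],o['tool_rot'],o['force'],np.abs(o['joint_velocities']).max())
m=env.camera_model('wrist'); np.savez('cB.npz',**m)
im=env.read_camera('wrist')[:,:,::-1]; cv2.imwrite('pics/B.png',im)
u=proj('wrist',np.array([.552,-.395,.18])); print(u)
x0,y0=max(int(u[0])-60,0),max(int(u[1])-55,0); print(x0,y0)
f=lambda z:np.clip(255*(z/255.)**.45,0,255).astype(np.uint8)
cv2.imwrite('pics/AB.png',np.vstack([cv2.resize(f(cv2.imread('pics/A.png')[70:170,110:250]),(420,300),interpolation=2),cv2.resize(f(im[y0:y0+100,x0:x0+140]),(420,300),interpolation=2)]))
E
```

```text
[ 0.55499488 -0.16004904  0.16047798] [-1.51350985e+02  4.35916364e-02 -1.60679380e+02] [-0.50944329 -0.03230991 -1.12816008] 0.1450513313797879
[ 78.49241397 111.22775799]
18 56
```

View pics/AB.png

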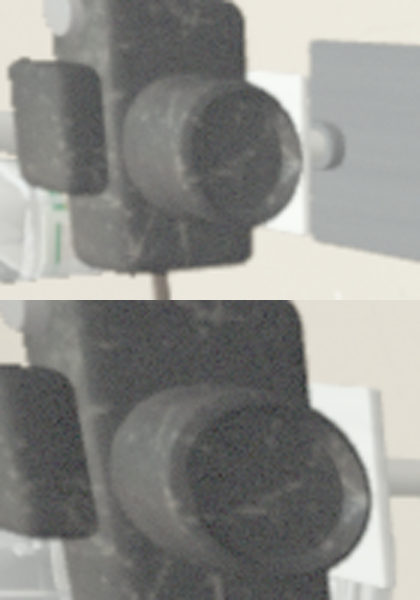

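In both views the front rim shows as an ellipse. Its centre is near (189.5,120.2) in A and (108,118.3) in B.

```bash
cat > l.py <<'E'
from h import *
M={'A':np.load('cA.npz'),'B':np.load('cB.npz'),'top':env.camera_model('top'),'side':env.camera_model('side')}
def obs(n,u):
    m=M[n];R=np.array(m['R']);d=R.T@np.array([(u[0]-m['cx'])/m['fx'],(u[1]-m['cy'])/m['fy'],1.]);return -R.T@np.array(m['t']),d
def pj(n,X):
    m=M[n];p=np.array(m['R'])@X+np.array(m['t']);return (np.array([m['fx']*p[0]/p[2]+m['cx'],m['fy']*p[1]/p[2]+m['cy']])).round(1)
def t2(a,ua,b,ub):
    c,d=obs(a,ua);e,f=obs(b,ub);s=np.linalg.lstsq(np.c_[d,-f],e-c,rcond=None)[0];p,q=c+s[0]*d,e+s[1]*f;return (p+q)/2,np.linalg.norm(p-q)
E
python3 - <<'E'
from l import *
L,g=t2('A',(189.5,120.2),'B',(108,118.3));print(L,g,pj('top',L),pj('side',L))
for az in (100,105,109):
    a=np.radians(az);Y=np.array([-np.sin(a),np.cos(a),0]);N=np.array([np.cos(a),np.sin(a),0])
    for n,x0,y0 in (('A',110,70),('B',18,56)):
        E=np.array([pj(n,L+.03*(np.cos(t)*Y+np.sin(t)*np.array([0,0,1]))) for t in np.linspace(0,6.28,100)]); E=(E-[x0,y0])*3
        print(az,n,'ellipse L R T B',E[:,0].min(),E[:,0].max(),E[:,1].min(),E[:,1].max())
# base plate edges at table / camera body yaw from top image
t=cv2.imread('pics/top0.png').astype(int); 
roi=t[165:225,385:425]; m=((roi.sum(2)<280)&(roi.sum(2)>130)).astype(np.uint8)
im=cv2.imread('pics/A.png').astype(int); roi=im[75:170,205:300]; m=((roi.sum(2)<330)).astype(np.uint8)
c=max(cv2.findContours(m,0,2)[0],key=cv2.contourArea); ap=cv2.approxPolyDP(c,4,True)[:,0]+[205,75]
for p in ap:
    o,d=obs('A',p); print(p,(o+d*(.01-o[2])/d[2]).round(3))
E
```

```text
[ 0.55994712 -0.40566509  0.15232173] 0.0013338084091431665 [416.9 193.9] [417.3 240.3]
100 A ellipse L R T B 169.79999999999998 297.90000000000003 74.10000000000001 225.90000000000003
100 B ellipse L R T B 153.0 365.70000000000005 82.79999999999998 279.0
105 A ellipse L R T B 169.5 297.90000000000003 73.79999999999998 227.09999999999997
105 B ellipse L R T B 152.39999999999998 366.0 82.5 280.20000000000005
109 A ellipse L R T B 169.20000000000002 298.20000000000005 73.79999999999998 227.40000000000003
109 B ellipse L R T B 151.79999999999998 366.59999999999997 82.5 280.79999999999995
[216  84] [ 0.53  -0.526  0.01 ]
[215  90] [ 0.541 -0.526  0.01 ]
[222  92] [ 0.539 -0.509  0.01 ]
[214  96] [ 0.551 -0.526  0.01 ]
[214 110] [ 0.575 -0.521  0.01 ]
[220 116] [ 0.58  -0.505  0.01 ]
[214 128] [ 0.606 -0.515  0.01 ]
[261 135] [ 0.581 -0.407  0.01 ]
[244 139] [ 0.6   -0.441  0.01 ]
[226 134] [ 0.606 -0.483  0.01 ]
[229 139] [ 0.612 -0.474  0.01 ]
[214 139] [ 0.625 -0.511  0.01 ]
[216 149] [ 0.642 -0.502  0.01 ]
[278 161] [ 0.609 -0.362  0.01 ]
[283  89] [ 0.499 -0.385  0.01 ]
```

```bash
python3 - <<'E'
from l import *
R=Ro.from_euler('xyz',[-151.36,.01,-160.725],degrees=True); p=np.array([.55477,-.1604,.25017])
im=cv2.imread('pics/A.png').astype(int); col=im[120:225,318].sum(1); print(col[10:70].tolist())
g=im[190,290:345].sum(1); print(g.tolist())
for u in [(318,144.5),(318,155),(318,177)]:
    o,d=obs('A',u); o=R.inv().apply(o-p);d=R.inv().apply(d)
    for z in (-.025,-.018,-.029): print(u,z,(o+d*(z-o[2])/d[2]).round(4))
for ua,ub in [((189.5,120.2),(108,118.3)),((190.3,120.4),(109.2,118))]:
    L,gg=t2('A',ua,'B',ub); print(L,gg)
E
```

```text
[618, 620, 619, 621, 622, 621, 621, 622, 618, 619, 619, 619, 607, 562, 519, 620, 651, 651, 652, 653, 651, 650, 651, 654, 651, 651, 634, 583, 583, 654, 659, 655, 655, 655, 653, 619, 432, 350, 335, 331, 357, 459, 610, 639, 642, 639, 638, 631, 612, 612, 649, 655, 654, 654, 652, 655, 652, 655, 653, 655]
[615, 614, 616, 616, 618, 617, 617, 617, 614, 616, 616, 618, 619, 611, 556, 535, 559, 581, 601, 619, 630, 636, 643, 649, 653, 658, 659, 658, 654, 648, 643, 633, 626, 618, 606, 586, 560, 540, 516, 477, 439, 527, 600, 617, 623, 622, 621, 622, 622, 622, 619, 621, 622, 622, 624]
(318, 144.5) -0.025 [ 0.0583 -0.0008 -0.025 ]
(318, 144.5) -0.018 [ 0.058  -0.0008 -0.018 ]
(318, 144.5) -0.029 [ 0.0585 -0.0008 -0.029 ]
(318, 155) -0.025 [ 0.0534 -0.0008 -0.025 ]
(318, 155) -0.018 [ 0.0528 -0.0008 -0.018 ]
(318, 155) -0.029 [ 0.0537 -0.0008 -0.029 ]
(318, 177) -0.025 [ 0.0427 -0.0008 -0.025 ]
(318, 177) -0.018 [ 0.0416 -0.0008 -0.018 ]
(318, 177) -0.029 [ 0.0434 -0.0008 -0.029 ]
[ 0.55994712 -0.40566509  0.15232173] 0.0013338084091431665
[ 0.55987831 -0.40562326  0.15126506] 0.0008180828188043261
```

```bash
python3 - <<'E'
from h import *
R0=Ro.from_euler('xyz',env.get_obs()['tool_rot'],degrees=True)
print((R0.inv()*Ro.from_euler('xyz',[180,0,199.3],degrees=True)).as_rotvec(), R0.inv().apply([0,0,20]))
print(env.get_obs()['qpos'].round(0))
E
```

```text
[-4.99969328e-01  6.85298045e-04  2.44740199e-04] [-1.19436943e-02 -9.58797320e+00 -1.75519408e+01]
[-26.   4.  23. 113.  31.  58.  91.]
```

step_arm --moves '[{"dp": [0, 0, -8], "dr": [-0.1, 0, 0], "fingers": 1}, {"dp": [0, 0, 0], "dr": [-0.1, 0, 0], "fingers": 1}, {"dp": [0, 0, 0], "dr": [-0.1, 0, 0], "fingers": 1}, {"dp": [0, 0, 0], "dr": [-0.1, 0, 0], "fingers": 1}, {"dp": [0, 0, 0], "dr": [-0.1, 0, 0], "fingers": 1}]'

```text
time_s: 18.77
tool_pos: [0.5538, -0.1565, 0.1677]
tool_rot: [179.8, 0.1, -160.6]
force: [-0.3, -0.6, -0.4]
grip_width: 0.0128
grasp_force: 45.0
```

step_arm --moves '[{"dp": [0, 0, 0], "dr": [0, 0, 0.165], "fingers": 1}, {"dp": [0, 0, 0], "dr": [0, 0, 0.165], "fingers": 1}, {"dp": [0, 0, 0], "dr": [0, 0, 0.165], "fingers": 1}, {"dp": [0, 0, 0], "dr": [0, 0, 0.165], "fingers": 1}, {"dp": [0, 0, 0], "dr": [0, 0, 0.165], "fingers": 1}]'

```text
time_s: 19.4
tool_pos: [0.5535, -0.1566, 0.1671]
tool_rot: [-180.0, 0.0, 151.8]
force: [-0.5, 0.6, -1.8]
grip_width: 0.0127
grasp_force: 45.0
```

step_arm --moves '[{"dp": [0, 0, 0], "dr": [0, 0, 0.165], "fingers": 1}, {"dp": [0, 0, 0], "dr": [0, 0, 0.165], "fingers": 1}, {"dp": [0, 0, 0], "dr": [0, 0, 0.165], "fingers": 1}, {"dp": [0, 0, 0], "dr": [0, 0, 0.165], "fingers": 1}, {"dp": [0, 0, 0], "dr": [0, 0, 0.165], "fingers": 1}]'

```text
time_s: 20.02
tool_pos: [0.5535, -0.1565, 0.1672]
tool_rot: [-180.0, 0.0, 104.5]
force: [-0.0, 0.4, -1.5]
grip_width: 0.0129
grasp_force: 45.0
```

```bash
python3 - <<'E'
from h import *
o=env.get_obs(); print(o['tool_pos'],o['tool_rot'],o['grip_width'],o['force'])
plan([.5198,-.2446,.134],104,20)
E
```

```text
[ 0.55353327 -0.15652277  0.1671763 ] [-1.79989687e+02  2.38929386e-02  1.04497570e+02] 0.012860877341510037 [-0.04721897  0.42517762 -1.54940945]
n 5 dr/row [-0.     0.     0.002] world d [-33.7 -88.1 -33.2] tool d now [-76.8 -54.7  33.2] at 20.025
[-15.4, -10.9, 6.6]
[-15.4, -10.9, 6.6]
[-15.4, -10.9, 6.6]
[-15.4, -10.9, 6.6]
[-15.4, -10.8, 6.6]
```

step_arm --moves '[{"dp": [-12, -11, 7], "dr": [0, 0, 0], "fingers": 1}, {"dp": [-16, -11, 7], "dr": [0, 0, 0], "fingers": 1}, {"dp": [-16, -11, 7], "dr": [0, 0, 0], "fingers": 1}, {"dp": [-16, -11, 6], "dr": [0, 0, 0], "fingers": 1}, {"dp": [-10, -7, 4], "dr": [0, 0, 0], "fingers": 1}]'

```text
time_s: 20.65
tool_pos: [0.5206, -0.2393, 0.1355]
tool_rot: [-179.9, 0.0, 104.8]
force: [0.5, 0.4, -1.2]
grip_width: 0.0131
grasp_force: 45.0
```

step_arm --moves '[{"dp": [-6.8, -3.7, 2.2], "dr": [0, 0, 0], "fingers": 1}, {"dp": [0, 0, 0], "dr": [0, 0, 0], "fingers": 1}, {"dp": [0, 0, 0], "dr": [0, 0, 0], "fingers": 1}, {"dp": [0, 0, 0], "dr": [0, 0, 0], "fingers": 1}, {"dp": [0, 0, 0], "dr": [0, 0, 0], "fingers": 1}]'

```text
time_s: 21.28
tool_pos: [0.5206, -0.2442, 0.1341]
tool_rot: [180.0, -0.0, 104.8]
force: [-0.0, 0.1, -2.0]
grip_width: 0.0127
grasp_force: 45.0
```

```bash
python3 - <<'E'
from h import *
o=env.get_obs(); print(o['tool_pos'],o['tool_rot'],o['force'],np.abs(o['joint_velocities']).max())
t=env.read_camera('top')[:,:,::-1];s=env.read_camera('side')[:,:,::-1]
cv2.imwrite('pics/tF.png',t);cv2.imwrite('pics/sF.png',s)
f=lambda z:np.clip(255*(z/255.)**.6,0,255).astype(np.uint8)
cv2.imwrite('pics/F.png',np.hstack([cv2.resize(f(t[150:230,360:440]),(400,400),interpolation=2),cv2.resize(f(s[190:270,360:440]),(400,400),interpolation=2)]))
L=np.array([.560,-.4056,.152]);a=np.radians(104);N=np.array([np.cos(a),np.sin(a),0])
Tx=Ro.from_euler('xyz',o['tool_rot'],degrees=True)
for n,X in (('lens',L),('end',Tx.apply([-.046,0,-.018])+o['tool_pos']),('tail',Tx.apply([.058,0,-.018])+o['tool_pos'])): print(n,X.round(4),(proj('top',X)-[360,150])*5,(proj('side',X)-[360,190])*5)
E
```

```text
[ 0.52055722 -0.24419546  0.1340546 ] [ 1.79981205e+02 -1.50571659e-03  1.04841160e+02] [-0.03183394  0.08907162 -1.95612571] 0.1574634776949214
lens [ 0.56   -0.4056  0.152 ] [284.3599445  219.44811574] [286.4635275  252.08941429]
end [ 0.5323 -0.2887  0.1521] [103.47093635 266.90689153] [ 49.7613246  155.26765039]
tail [ 0.5057 -0.1881  0.1521] [-52.80902244 312.42646839] [-131.42590777   84.7744734 ]
```

View pics/F.png

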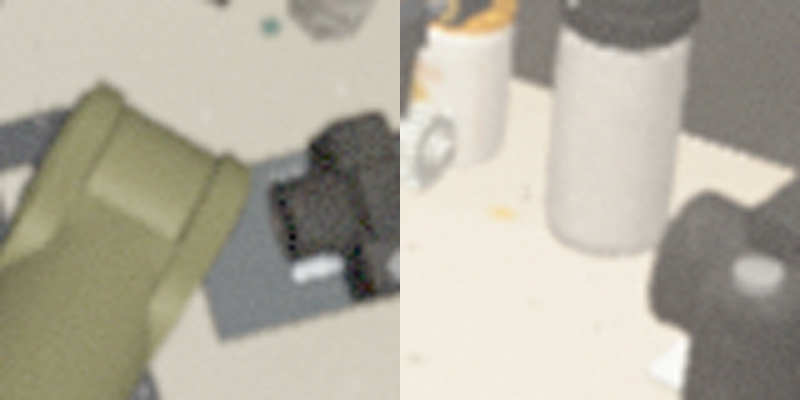

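The shaft end and the lens both appear where predicted: lens front centre at crop (282,218) against (284,219), and the gear face at about (36,148) in the side view. The alignment is good, so I hand the job in.

```bash
python3 -c "
from cell import env
print(env.sign_off())"
```

```text
the job is handed in; nothing more can be done
None
```

The job is handed in at about 21 s of robot time: the cover lies flat on the table clear of the housing, and the gear shaft is held still, gear end towards the lens. By my measurements the end is about 12 cm from the lens and on its axis to within a few millimetres; the hand-in call returned no verdict.

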